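# Build the snack stack and hold the spring dish pressed level

## Robot

A 6-joint arm with a two-finger parallel gripper is mounted at the origin on a cart in front of the work surface, level with it; the furniture and walls round the work are solid. World frame = base frame: x ahead of the robot, y to its left, z up, the work surface at z = 0. Lengths are in m, angles in degrees, forces in N, time in s.
With the tool pointing down it reaches from about 0.25 to 0.725 m from the base axis. Payload 9.7 kg.
Tool frame: the origin (TCP) lies on the centre line of the jaws, within the pads' length; the fingertips stand 19 mm ahead of it and the grasp point (between the pads) is the TCP (bot.tcp_to_tips is the z of the fingertips in the tool frame, in m); z points along the fingers, y is the line along which they close (so a half turn about z gives the same grasp; the last joint's range is limited). The gripper opens to 85 mm and grips with 20 to 120 N. Pads are 22 mm wide; open, the fingers measure 114 mm over their backs; the gripper's body (76 mm by 85 mm) begins 54 mm behind the grasp point. The pads swing forward as they close: fully open they stand 13 mm farther back than shut.
Start: joints at [75.401, 4.979, 10.078, 95.1, 0, 90], TCP at [0.139, 0.532, 0.25] pointing down, gripper open.
Joint ranges: [-179.16, 179.16], [-48.56, 103.87], [-65.8, 70.77], [-126.05, 130.52], [-82.76, 87.17], [-180, 180]. Speed limits (degrees/s): [127.2, 127.2, 147.25, 180, 180, 180].

## Interface

Orientations are given as [roll, pitch, yaw] about the fixed x, y, z axes, in that order (R = Rz(yaw) Ry(pitch) Rx(roll)).
In Python, from workcell import bot gives the robot as it stands. The module is installed in compiled form; this text tells all that it offers.
- The arm moves only by the tool play_rows, never from a script. Its argument "increments" is a list of rows, each an object with "slide": the shift along the tool's x, y, z in mm, a list of three; "angular": the turn, a rotation vector about the tool's x, y, z in degrees, a list of three; "claw": the opening, from -1 (shut) to 1 (fully open). In form: [{"slide": [x, y, z], "angular": [rx, ry, rz], "claw": claw}, ...]. A call has 1 to 8 rows; each row shifts and turns the commanded pose from where the row before left it, along the tool's axes as they then stand; what a row does not reach is not made up. A row lasts 1/10 s, in which the tool goes at most 50 mm and 8.59 degrees, less where a joint would pass 70% of its speed; a pose out of reach is approached as far as the arm can. A call is refused whole if a number of a shift passes 50 or a number of a turn 8.59, either way. A call with a gripper value outside its range is refused whole. The fingers move at their own pace and stop on an object; "squeeze" is the grip in N (left out, the last holds). Time passes only in rows, so rows that do not move let the fingers close. It gives the time, the measured TCP pose, the force, the opening and the grip force at its end, in the units of the state.
- bot.get_obs(): the state, without advancing time (a new reading comes with each control period).
- bot.camera(name): name is "scene" or "side" or "wrist"; returns the picture (480x640x3 uint8, red, green, blue); there is no depth.
- bot.camera_info(name): a dict with "fovy" (degrees; the focal length in pixels is half the picture's height over the tangent of half this angle, whatever the lens; pixels are square), "cx", "cy" (the principal point, pixels), "R" (3x3) and "t" (3): a world point X has camera coordinates R X + t. Camera axes: x right, y down, z forward; pixel columns grow to the right and rows downward; lengths in m; the calibration is good to about 2 mm. A picture is of the moment at which its call begins: read the wrist's pose just before it. camera_info takes no time and is no camera call; for the wrist camera it gives the pose at the moment of the call.
- bot.job_done(): hands the job in; it is judged then, once.
The state is a dict: "time": time; "q": joint angles; "qd": joint speeds; "joint_efforts": joint torques, N m; "ee_pos": TCP position; "tcp_rot": TCP orientation; "wrist_force": force on the tool from outside, world axes, zero at the start; "torque": the same for the moment, N m; "opening": finger opening in m; "grasp_force": force on a finger pad.
Only numpy, scipy, OpenCV 4.12 (cv2) and the standard library are available. Lean on these libraries where they do the work, as an engineer would, in place of code of your own. Each camera call takes 0.05 s, during which the arm holds its last target. There are 200 camera calls.

## Task

Finish the snack stack on the spring dish: lay the cheese round centred on the big rusk that is already there, then the small biscuit centred on top of the cheese. Then press down on top of the biscuit until the dish's sprung plate is level with the rim around it (18 mm of travel, never bottoming it out) and finish while still holding it there, so that I can close the catches. Leave the jam jar and the tin where they are.

Things in the scene. Friction and masses are not known exactly. Their poses are not given: they have to be found in the camera images.
- dish: round aluminium spring dish, fixed to the worktop, outer diameter 130 mm (142 mm over the two small catches that hang outside at its own +x and -x), rim 50 mm high and 16 mm wide, opening 98 mm across. Origin: centre of its underside, z up.
- plate (a joint): travel of the dish's sprung plate (steel disc, diameter 92 mm): 0 = fully up, its top 18 mm above the rim (68 mm above the worktop); grows as it is pressed straight down; 0.018 m = top of the plate level with the rim (wanted, within 3.5 mm); 0.030 m = bottomed out. The spring pushes up with 2.4 N at 0 and 0.3 N more for each mm (7.8 N at 0.018); it carries the layers' own weight without sinking and comes back up when let go.
- plate_top (a point): centre of the sprung plate's top face; moves with it, z up
- rim (a point): point on the dish's axis at the height of the rim's top, z up; fixed to the dish
- rusk: largest layer: flat brown round rusk with a docked top, diameter 66 mm, 14 mm thick, loose, already lying in the middle of the plate (up to about 5 mm off). Origin: centre of its underside, z up.
- cheese: middle-sized layer: smooth flat round of hard cheese, diameter 56 mm, 14 mm thick, loose, lying on the cutting board. Origin: centre of its underside, z up.
- biscuit: smallest layer: flat brown round biscuit with a docked top, diameter 46 mm, 14 mm thick, loose, lying on the cutting board at least 90 mm from the cheese, centre to centre. Origin: centre of its underside, z up.
- board: wooden paddle-shaped cutting board, 388 x 230 mm and 18 mm thick, fixed to the worktop; its handle points roughly to the right of the robot (-y). Origin: middle of its outline's extents, on the underside; z up.
- jam_jar: jam jar with screw lid, diameter 65 mm, 100 mm high, loose, left of the dish; to be left alone. Origin: centre of its underside, z up.
- tin: low food tin, diameter 75 mm, 58 mm high, loose, between the robot and the dish; to be left alone. Origin: centre of its underside, z up.
Mind the look-alikes: they are no part of the job. Leave any purple look-alike of the rusk alone.

How it is judged:
By the outcome, as a careful person would: the job done as asked, in the order asked, and still so for the second after the job is handed in, while the arm keeps its last pose, push and grip.
It also fails if it takes over 64 s, if anything falls off the work surface, if the arm or the gripper's body presses on something with over 40 N, if the wrist force passes 120 N, or if a joint passes its speed limit or range.

## Working session

There is one attempt and no reset: what is moved stays moved. The work goes in short steps, Python scripts to look and compute and a tool call to move; the robot and the scene stay as the last step left them, time stands still between calls to the robot, and variables do not carry over. Pictures are saved under pics/ and viewed, at most 10 in all, crops included, and the job is handed in when it is done.

Besides the shell and the picture viewer there is one more tool, called after "Call:" as name(argument=value, ...) on one line, values as JSON. play_rows: Moves the arm, as the interface text tells. Its arguments: {"type":"object","properties":{"increments":{"type":"array"},"squeeze":{"type":"number"}},"required":["increments"]}

```bash
mkdir -p pics; python3 - <<'E'
from workcell import bot
import cv2
o=bot.get_obs(); print({k:o[k] for k in('time','ee_pos','tcp_rot','wrist_force','opening')}, bot.tcp_to_tips)
for n in('scene','side','wrist'):
    i=bot.camera_info(n); print(n,i)
    cv2.imwrite(f'pics/{n}0.png',bot.camera(n)[:,:,::-1])
E
```

```text
{'time': 0.0, 'ee_pos': array([0.13857806, 0.53204883, 0.24958143]), 'tcp_rot': array([-1.79924106e+02, -2.39630407e-04,  1.65400042e+02]), 'wrist_force': array([1.04295837, 0.2603621 , 0.06670039]), 'opening': 0.0850809457733337} 0.019
scene {'fovy': 46.97238333825044, 'cx': 312.72673428416846, 'cy': 241.04820711728482, 'R': array([[ 0.62373308, -0.78148287, -0.01554216],
       [-0.55622642, -0.42980134, -0.71125451],
       [ 0.54915318,  0.45227793, -0.70276273]]), 't': array([-0.24304565,  0.33138817,  0.96883612])}
side {'fovy': 51.705721380889, 'cx': 323.0752272932614, 'cy': 238.03061850602438, 'R': array([[ 0.78967408,  0.6133697 , -0.01387312],
       [ 0.5216944 , -0.68320455, -0.51094666],
       [-0.32287737,  0.3962438 , -0.85950047]]), 't': array([-0.43998133, -0.1533894 ,  1.51626829])}
wrist {'fovy': 63.5337939671923, 'cx': 326.0106389549164, 'cy': 237.369259383921, 'R': array([[ 2.52890725e-01,  9.67494708e-01, -5.19859389e-04],
       [ 9.31781428e-01, -2.43411017e-01,  2.69322200e-01],
       [ 2.60441264e-01, -6.85934818e-02, -9.63049989e-01]]), 't': array([-0.55027866, -0.03533263,  0.37737967])}
```

View pics/scene0.png

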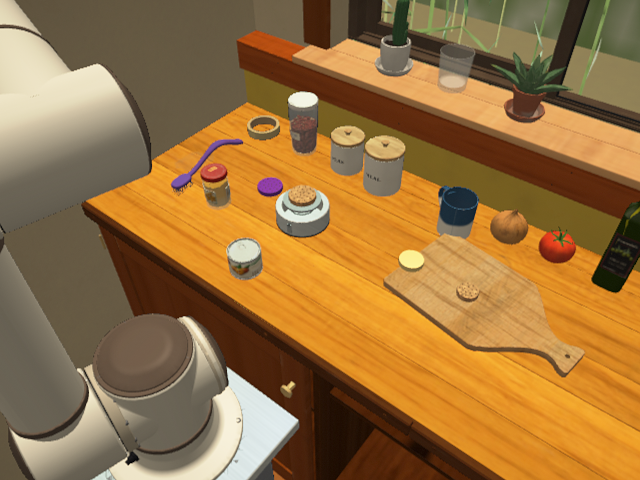

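View pics/side0.png

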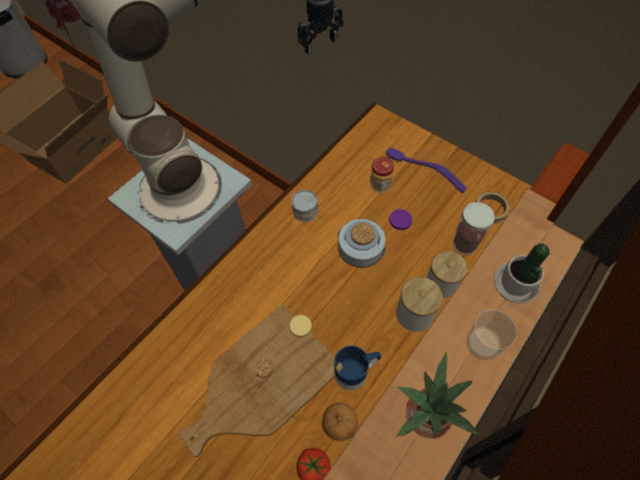

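Scene view: the cheese is the pale yellow round at (411,260) and the biscuit the brown round at (468,292), both on the board. The rusk is on the dish at (303,196). The purple disc at (270,187) is the look-alike to leave alone. In the side view they are at (301,326), (262,368) and (363,234). One enlarged crop will confirm this.

```bash
cat > h.py <<'E'
import numpy as np, cv2
from workcell import bot
def ray(n,uv,z,info=None):
    i=info or bot.camera_info(n); f=240/np.tan(np.radians(i['fovy']/2)); R=np.array(i['R']);t=np.array(i['t'])
    d=R.T@np.array([(uv[0]-i['cx'])/f,(uv[1]-i['cy'])/f,1]); c=-R.T@t
    return c+d*(z-c[2])/d[2]
def proj(n,X,info=None):
    i=info or bot.camera_info(n); f=240/np.tan(np.radians(i['fovy']/2))
    p=np.array(i['R'])@np.array(X)+np.array(i['t']); return f*p[0]/p[2]+i['cx'],f*p[1]/p[2]+i['cy']
E
python3 - <<'E'
from h import *
for nm,z,a,b in(('cheese',.032,(411,260),(301,326)),('biscuit',.032,(468,291),(262,367)),('rusk',.082,(302,194),(363,232)),('purple',.0,(270,187),(401,219)),('tin',.058,(244,246),(306,201)),('jar',.1,(214,172),(383,166))):
    print(nm,ray('scene',a,z).round(4),ray('side',b,z).round(4))
s=cv2.imread('pics/scene0.png');d=cv2.imread('pics/side0.png')
r=lambda im,x,y,w,h,k:cv2.resize(im[y:y+h,x:x+w],None,fx=k,fy=k,interpolation=cv2.INTER_CUBIC)
A=np.hstack([r(s,380,230,130,100,3),r(s,255,160,130,100,3)]);B=np.hstack([r(d,230,300,130,100,3),r(d,310,190,130,100,3)])
cv2.imwrite('pics/crop0.png',np.vstack([A,B])[:, :780])
E
```

```text
cheese [ 0.5774 -0.1255  0.032 ] [ 0.5853 -0.1264  0.032 ]
biscuit [ 0.5736 -0.2645  0.032 ] [ 0.5764 -0.2648  0.032 ]
rusk [0.5603 0.1667 0.082 ] [0.5637 0.1683 0.082 ]
purple [0.606  0.3156 0.    ] [0.6005 0.3154 0.    ]
tin [0.3678 0.1738 0.058 ] [0.3668 0.1669 0.058 ]
jar [0.4785 0.3732 0.1   ] [0.4859 0.3744 0.1   ]
```

View pics/crop0.png

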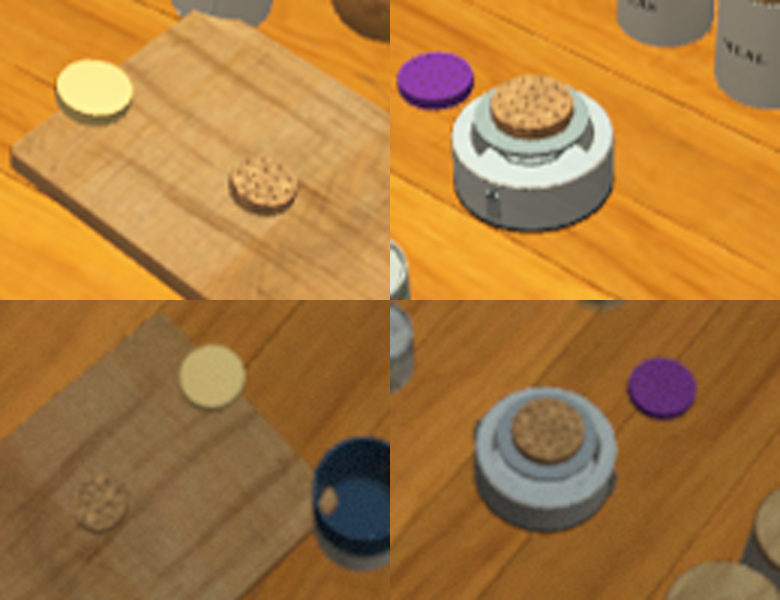

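The crop confirms it: cheese at scene (411.3,259.3), small biscuit at (467.7,291), rusk on the plate at (302.5,194.7), and the purple disc lying on the worktop. I'll move over the cheese.

Call:
play_rows(increments=[{"slide": [-37, -33, 0], "angular": [0, 0, 0], "claw": 1}, {"slide": [-37, -33, 0], "angular": [0, 0, 0], "claw": 1}, {"slide": [-37, -33, 0], "angular": [0, 0, 0], "claw": 1}, {"slide": [-37, -33, 0], "angular": [0, 0, 0], "claw": 1}, {"slide": [-37, -33, 0], "angular": [0, 0, 0], "claw": 1}, {"slide": [-37, -33, 0], "angular": [0, 0, 0], "claw": 1}, {"slide": [-37, -33, 0], "angular": [0, 0, 0], "claw": 1}, {"slide": [-37, -33, 0], "angular": [0, 0, 0], "claw": 1}], squeeze=30)

```text
time: 0.95
ee_pos: [0.3591, 0.2003, 0.2503]
tcp_rot: [180.0, 0.0, 165.4]
wrist_force: [1.0, 0.4, -0.1]
opening: 0.0858
grasp_force: 0.0
```

Call:
play_rows(increments=[{"slide": [-37, -33, 5], "angular": [0, 0, 0], "claw": 1}, {"slide": [-37, -33, 5], "angular": [0, 0, 0], "claw": 1}, {"slide": [-37, -33, 5], "angular": [0, 0, 0], "claw": 1}, {"slide": [-37, -33, 5], "angular": [0, 0, 0], "claw": 1}, {"slide": [-37, -33, 5], "angular": [0, 0, 0], "claw": 1}, {"slide": [-37, -33, 5], "angular": [0, 0, 0], "claw": 1}, {"slide": [-37, -33, 5], "angular": [0, 0, 0], "claw": 1}, {"slide": [-37, -33, 5], "angular": [0, 0, 0], "claw": 1}])

```text
time: 1.75
ee_pos: [0.5791, -0.13, 0.2098]
tcp_rot: [180.0, -0.0, 165.4]
wrist_force: [0.3, 0.9, 0.3]
opening: 0.0853
grasp_force: 0.0
```

Lower by 60 mm, then take a close view.

Call:
play_rows(increments=[{"slide": [0, 0, 25], "angular": [0, 0, 0], "claw": 1}, {"slide": [0, 0, 25], "angular": [0, 0, 0], "claw": 1}, {"slide": [0, 0, 0], "angular": [0, 0, 0], "claw": 1}])

```text
time: 2.05
ee_pos: [0.5769, -0.128, 0.1561]
tcp_rot: [-180.0, -0.4, 165.4]
wrist_force: [-1.3, 0.3, -0.2]
opening: 0.0857
grasp_force: 0.0
```

```bash
cat > w.py <<'E'
from h import *
import sys
o=bot.get_obs(); i=bot.camera_info('wrist'); im=bot.camera('wrist')[:,:,::-1]
np.savez(sys.argv[1]+'.npz',im=im,**{k:np.array(i[k]) for k in i})
cv2.imwrite(f'pics/{sys.argv[1]}.png',im); print(o['time'],o['ee_pos'].round(4),o['tcp_rot'].round(2),o['q'].round(1),o['wrist_force'].round(2))
E
python3 w.py w1
```

```text
2.05 [ 0.5769 -0.128   0.1561] [-179.99   -0.38  165.36] [-12.5  10.1   5.3  85.6   0.    2.1] [-1.28  0.27 -0.2 ]
```

View pics/w1.png

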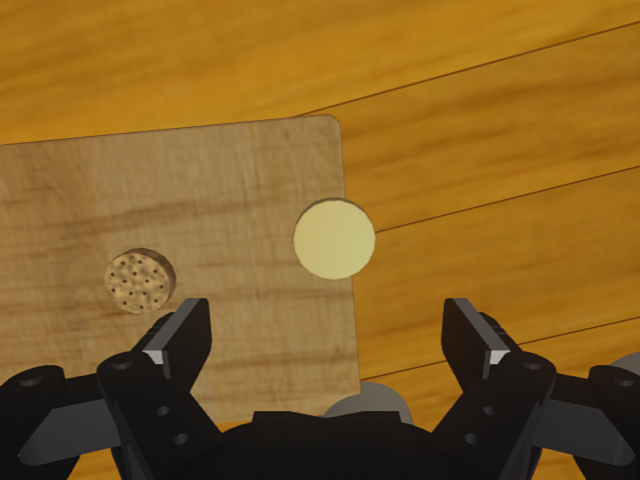

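The wrist view shows the cheese top at (334,240), overhanging the board's end, and the biscuit at (140,283). The fingertips are at (205,300) and (450,300).

```bash
cat > fit.py <<'E'
from h import *
def load(n):
    d=np.load(n+'.npz'); return d['im'],{k:(float(d[k]) if d[k].ndim==0 else d[k]) for k in('fovy','cx','cy','R','t')}
def blob(m,seed):
    n,l,s,c=cv2.connectedComponentsWithStats(m.astype(np.uint8)); k=l[seed[1],seed[0]]; cs,_=cv2.findContours((l==k).astype(np.uint8),cv2.RETR_EXTERNAL,cv2.CHAIN_APPROX_NONE)
    h=cv2.convexHull(max(cs,key=cv2.contourArea)); return cv2.fitEllipse(max(cs,key=cv2.contourArea)),l==k
E
python3 - <<'E'
from fit import *
im,i=load('w1')
v=cv2.cvtColor(im,cv2.COLOR_BGR2HSV); s=v[240,334].astype(int); print(s,v[240,250],v[240,450])
m=(abs(v[:,:,0].astype(int)-s[0])<=4)&(v[:,:,2]>s[2]-25)
e,_=blob(m,(334,240)); print(e); c=ray('',e[0],.032,i); print('cheese',c)
r=ray('',(e[0][0]+e[1][0]/2,e[0][1]),.032,i); print('diam',2*np.linalg.norm(r-c))
print('biscuit',ray('',(139.5,281.5),.032,i), ray('',(106,280),.032,i)-ray('',(175,280),.032,i))
for p in((205,300),(450,300)): print(ray('',p,.156-.006,i),ray('',p,.156-.019,i))
E
```

```text
[ 25  98 197] [ 19 132 157] [ 19 217 162]
((334.0118408203125, 239.606201171875), (77.60240936279297, 80.28141021728516), 82.26055145263672)
cheese [ 0.58102218 -0.12296276  0.032     ]
diam 0.05146911735412003
biscuit [ 0.5760845  -0.25888619  0.032     ] [-0.01194824 -0.04553778  0.        ]
[ 0.55869365 -0.16799906  0.15      ] [ 0.56328969 -0.17374694  0.137     ]
[ 0.58123971 -0.08207971  0.15      ] [ 0.58809725 -0.07920938  0.137     ]
```

Call:
play_rows(increments=[{"slide": [0, 7, 25], "angular": [0, 0, 0], "claw": 1}, {"slide": [0, 0, 25], "angular": [0, 0, 0], "claw": 1}, {"slide": [0, 0, 20], "angular": [0, 0, 0], "claw": 1}, {"slide": [0, 0, 15], "angular": [0, 0, 0], "claw": 1}, {"slide": [0, 0, 10], "angular": [0, 0, 0], "claw": 1}, {"slide": [0, 0, 5], "angular": [0, 0, 0], "claw": 1}, {"slide": [0, 0, 0], "angular": [0, 0, 0], "claw": 1}])

```text
time: 2.8
ee_pos: [0.5803, -0.1211, 0.0605]
tcp_rot: [-180.0, 0.0, 165.4]
wrist_force: [0.6, 0.7, 0.9]
opening: 0.0852
grasp_force: 0.0
```

```bash
python3 w.py w2
```

```text
2.8 [ 0.5803 -0.1211  0.0605] [-180.      0.    165.41] [-11.8  11.3  -3.9  74.8  -0.    2.8] [0.6  0.7  0.94]
```

View pics/w2.png

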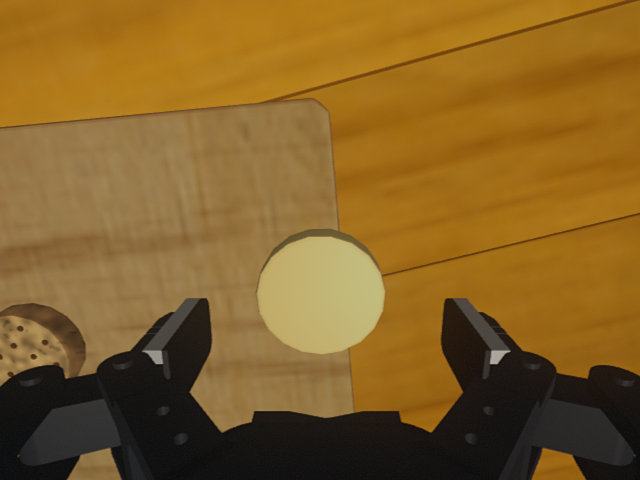

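The cheese sits centred between the pads at (321,294), and the pads are at 211 and 444. I'll compare that with the TCP.

```bash
python3 - <<'E'
from fit import *
im,i=load('w2')
print(ray('',(321,294),.032,i),np.linalg.norm(ray('',(257,294),.032,i)-ray('',(385,294),.032,i)))
a=np.radians(165.4);T=np.array([.5803,-.1211,0]);
for z in(.03,.0415,.0605):print(proj('',[.5803,-.1211,z],i))
# expected pixel of pad inner edges for tip depth d at halfopening .0425
y=np.array([np.sin(a),-np.cos(a),0])
for d in(.0,.006,.013,.019):print(d,[np.round(proj('',[.5803,-.1211,.0605-d]+s*.0425*y,i),1) for s in(-1,1)])
E
```

```text
[ 0.57999697 -0.12261291  0.032     ] 0.054161066185299755
(np.float64(324.65295128209476), np.float64(291.8901084036869))
(np.float64(324.5751299638501), np.float64(303.5455653539442))
(np.float64(324.41889487573894), np.float64(326.9452119375943))
0.0 [array([203.8, 327.1]), array([445.1, 326.8])]
0.006 [array([208.7, 319. ]), array([440.2, 318.8])]
0.013 [array([214. , 310.4]), array([435. , 310.2])]
0.019 [array([218.2, 303.7]), array([431. , 303.4])]
```

Call:
play_rows(increments=[{"slide": [0, -1.5, 13], "angular": [0, 0, 0], "claw": 1}, {"slide": [0, 0, 10], "angular": [0, 0, 0], "claw": 1}, {"slide": [0, 0, 0], "angular": [0, 0, 0], "claw": 1}, {"slide": [0, 0, 0], "angular": [0, 0, 0], "claw": 0.1}, {"slide": [0, 0, 0], "angular": [0, 0, 0], "claw": 0.1}, {"slide": [0, 0, 0], "angular": [0, 0, 0], "claw": 0.1}, {"slide": [0, 0, 0], "angular": [0, 0, 0], "claw": 0.1}], squeeze=25)

```text
time: 3.55
ee_pos: [0.5801, -0.1226, 0.0379]
tcp_rot: [180.0, 0.1, 165.4]
wrist_force: [-0.5, 0.2, 3.5]
opening: 0.0548
grasp_force: 26.6
```

Call:
play_rows(increments=[{"slide": [0, 0, -20], "angular": [0, 0, 0], "claw": 0.1}, {"slide": [0, 0, -40], "angular": [0, 0, 0], "claw": 0.1}, {"slide": [0, 0, -40], "angular": [0, 0, 0], "claw": 0.1}, {"slide": [0, 0, -30], "angular": [0, 0, 0], "claw": 0.1}, {"slide": [20, 35, 0], "angular": [0, 0, 0], "claw": 0.1}, {"slide": [25, 43, 0], "angular": [0, 0, 0], "claw": 0.1}, {"slide": [25, 43, 0], "angular": [0, 0, 0], "claw": 0.1}, {"slide": [25, 43, 0], "angular": [0, 0, 0], "claw": 0.1}])

```text
time: 4.35
ee_pos: [0.5285, 0.0615, 0.1674]
tcp_rot: [180.0, 0.0, 165.4]
wrist_force: [1.0, 0.4, -0.1]
opening: 0.0548
grasp_force: 26.7
```

Call:
play_rows(increments=[{"slide": [25, 43, 0], "angular": [0, 0, 0], "claw": 0.1}, {"slide": [20, 43, 0], "angular": [0, 0, 0], "claw": 0.1}, {"slide": [10, 26, 0], "angular": [0, 0, 0], "claw": 0.1}, {"slide": [0, 0, 0], "angular": [0, 0, 0], "claw": 0.1}, {"slide": [0, 0, 0], "angular": [0, 0, 0], "claw": 0.1}])

```text
time: 4.85
ee_pos: [0.504, 0.1827, 0.1672]
tcp_rot: [-180.0, -0.0, 165.5]
wrist_force: [0.7, -0.8, -0.3]
opening: 0.0545
grasp_force: 26.7
```

```bash
python3 w.py w3
```

```text
4.85 [0.504  0.1827 0.1672] [-179.98   -0.    165.49] [19.9  2.2 -2.  85.8 -0.  34.4] [ 0.69 -0.75 -0.29]
```

View pics/w3.png

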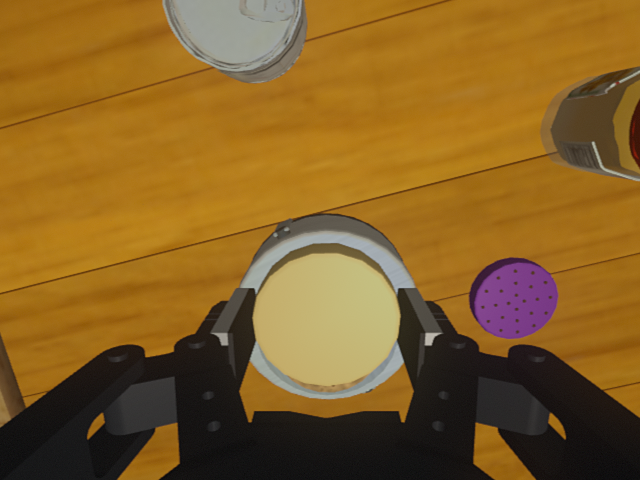

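Here the held cheese hides the rusk: it covers (255–400, 245–385), and the dish rim is around it. Image up points to the robot. I'll rise and shift so the rusk shows above the cheese.

Call:
play_rows(increments=[{"slide": [-25, 2, -40], "angular": [0, 0, 0], "claw": 0.1}, {"slide": [-25, 3, -40], "angular": [0, 0, 0], "claw": 0.1}, {"slide": [-27, 0, -40], "angular": [0, 0, 0], "claw": 0.1}, {"slide": [0, 0, 0], "angular": [0, 0, 0], "claw": 0.1}, {"slide": [0, 0, 0], "angular": [0, 0, 0], "claw": 0.1}, {"slide": [0, 0, 0], "angular": [0, 0, 0], "claw": 0.1}])

```text
time: 5.5
ee_pos: [0.5796, 0.1668, 0.2859]
tcp_rot: [-179.9, -0.1, 165.3]
wrist_force: [-0.2, -0.8, -1.6]
opening: 0.0549
grasp_force: 26.9
```

```bash
python3 w.py w4; python3 - <<'E'
import cv2
im=cv2.imread('pics/w4.png')[90:390,150:500]; cv2.imwrite('pics/w4c.png',cv2.resize(im,None,fx=2,fy=2,interpolation=cv2.INTER_CUBIC))
E
```

```text
5.5 [0.5796 0.1668 0.2859] [-1.7993e+02 -1.2000e-01  1.6533e+02] [ 16.1  13.8  24.1 100.4   0.   30.7] [-0.22 -0.82 -1.62]
```

View pics/w4c.png

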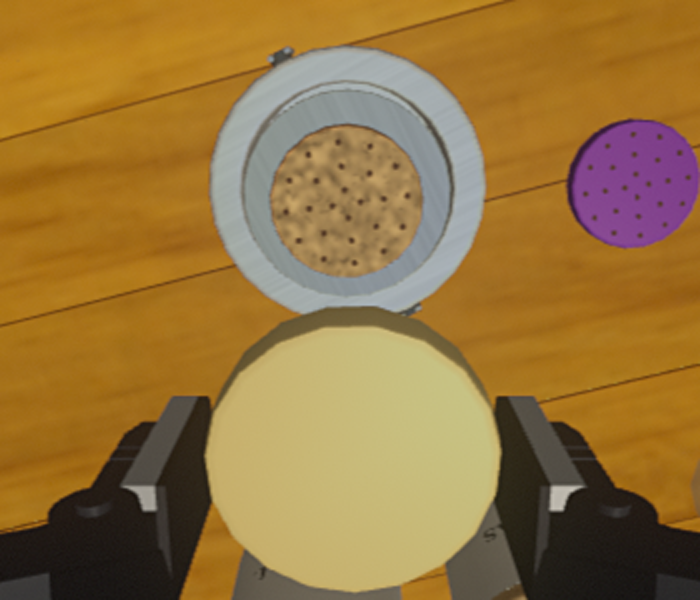

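The rusk top is at (323.8,190), the rim centre at (323.8,180.8), and the held cheese's top at (326.3,318.8).

```bash
python3 - <<'E'
from fit import *
im,i=load('w4'); T=np.array([.5796,.1668,.2859]); a=np.radians(165.3)
X=np.array([np.cos(a),np.sin(a),0]);Y=np.array([np.sin(a),-np.cos(a),0])
ru=ray('',(323.75,190),.082,i); ch=ray('',(326.25,318.75),T[2]-.006,i)
print('rusk',ru,'w',np.linalg.norm(ray('',(286,190),.082,i)-ray('',(361.5,190),.082,i)))
print('rim',ray('',(323.75,180.75),.05,i),'plate',ray('',(323.7,187),.068,i))
print('cheese-tcp tool', (ch-T)@X,(ch-T)@Y,'w',np.linalg.norm(ray('',(252.5,318),T[2]-.006,i)-ray('',(400,318),T[2]-.006,i)))
print('rusk-tcp tool',(ru-T)@X,(ru-T)@Y, 'rusk-cheese',(ru-ch)@X,(ru-ch)@Y)
print(ray('scene',(302.5,194.7),.082),ray('side',(362.7,233.3),.082))
E
```

```text
rusk [0.56200042 0.16987777 0.082     ] w 0.06393949980702957
rim [0.55830211 0.17065089 0.05      ] plate [0.56143354 0.16989254 0.068     ]
cheese-tcp tool 7.51116235881985e-05 0.0006184696711641017 w 0.054113991890866756
rusk-tcp tool 0.017804517934827492 -0.0014890093101608797 rusk-cheese 0.017729406311239294 -0.0021074789813249816
[0.55904581 0.16418309 0.082     ] [0.56542486 0.16448901 0.082     ]
```

Call:
play_rows(increments=[{"slide": [9, -1, 30], "angular": [0, 0, 0], "claw": 0.1}, {"slide": [9, -1, 40], "angular": [0, 0, 0], "claw": 0.1}, {"slide": [0, 0, 40], "angular": [0, 0, 0], "claw": 0.1}, {"slide": [0, 0, 30], "angular": [0, 0, 0], "claw": 0.1}, {"slide": [0, 0, 20], "angular": [0, 0, 0], "claw": 0.1}, {"slide": [0, 0, 12], "angular": [0, 0, 0], "claw": 0.1}, {"slide": [0, 0, 0], "angular": [0, 0, 0], "claw": 0.1}, {"slide": [0, 0, 0], "angular": [0, 0, 0], "claw": 0.1}])

```text
time: 6.35
ee_pos: [0.562, 0.1703, 0.116]
tcp_rot: [180.0, 0.0, 165.4]
wrist_force: [0.2, 0.3, 0.3]
opening: 0.0545
grasp_force: 26.9
```

Call:
play_rows(increments=[{"slide": [0, 0, 6], "angular": [0, 0, 0], "claw": 0.1}, {"slide": [0, 0, 4], "angular": [0, 0, 0], "claw": 0.1}, {"slide": [0, 0, 3], "angular": [0, 0, 0], "claw": 0.1}, {"slide": [0, 0, 0], "angular": [0, 0, 0], "claw": 0.1}, {"slide": [0, 0, 0], "angular": [0, 0, 0], "claw": 0.1}])

```text
time: 6.85
ee_pos: [0.5621, 0.1703, 0.1024]
tcp_rot: [180.0, 0.0, 165.4]
wrist_force: [-0.6, 0.2, -0.6]
opening: 0.0543
grasp_force: 26.9
```

Call:
play_rows(increments=[{"slide": [0, 0, 1], "angular": [0, 0, 0], "claw": 0.1}, {"slide": [0, 0, 0], "angular": [0, 0, 0], "claw": 0.1}, {"slide": [0, 0, 0], "angular": [0, 0, 0], "claw": 0.1}])

```text
time: 7.15
ee_pos: [0.5622, 0.1703, 0.1015]
tcp_rot: [180.0, 0.0, 165.4]
wrist_force: [0.7, 0.2, 0.9]
opening: 0.0545
grasp_force: 27.0
```

Call:
play_rows(increments=[{"slide": [0, 0, 0], "angular": [0, 0, 0], "claw": 0.35}, {"slide": [0, 0, 0], "angular": [0, 0, 0], "claw": 0.5}, {"slide": [0, 0, 0], "angular": [0, 0, 0], "claw": 0.8}, {"slide": [0, 0, 0], "angular": [0, 0, 0], "claw": 1}, {"slide": [0, 0, 0], "angular": [0, 0, 0], "claw": 1}, {"slide": [0, 0, -10], "angular": [0, 0, 0], "claw": 1}, {"slide": [0, 0, -30], "angular": [0, 0, 0], "claw": 1}, {"slide": [0, 0, -40], "angular": [0, 0, 0], "claw": 1}])

```text
time: 7.95
ee_pos: [0.5612, 0.17, 0.1812]
tcp_rot: [-179.9, -0.1, 165.4]
wrist_force: [1.1, -0.0, -0.1]
opening: 0.0857
grasp_force: 0.0
```

Call:
play_rows(increments=[{"slide": [0, 0, -40], "angular": [0, 0, 0], "claw": 1}, {"slide": [0, 0, 0], "angular": [0, 0, 0], "claw": 1}, {"slide": [0, 0, 0], "angular": [0, 0, 0], "claw": 1}, {"slide": [0, 0, 0], "angular": [0, 0, 0], "claw": 1}])

```text
time: 8.35
ee_pos: [0.5618, 0.1702, 0.2204]
tcp_rot: [-180.0, -0.1, 165.4]
wrist_force: [-0.8, 0.1, -1.2]
opening: 0.0852
grasp_force: 0.0
```

```bash
python3 w.py w5; python3 - <<'E'
import cv2
im=cv2.imread('pics/w5.png')[90:390,150:500]; cv2.imwrite('pics/w5c.png',cv2.resize(im,None,fx=2,fy=2,interpolation=cv2.INTER_CUBIC))
E
```

```text
8.35 [0.5618 0.1702 0.2204] [-1.7996e+02 -6.0000e-02  1.6540e+02] [16.9  9.7 11.9 92.3  0.  31.5] [-0.77  0.12 -1.18]
```

View pics/w5c.png

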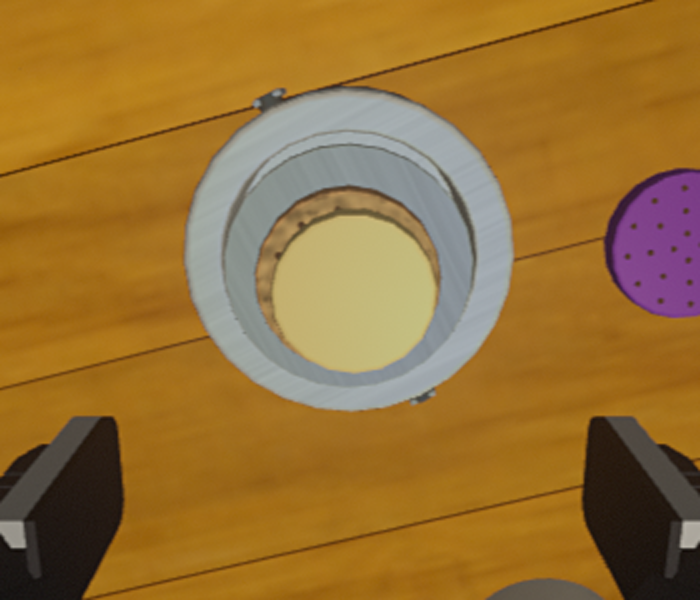

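The cheese top is at crop (355.5,292.5) and the rusk's visible rim gives about (348,277), so I'll check the offset.

```bash
python3 - <<'E'
from fit import *
im,i=load('w5'); P=lambda x,y:(150+x/2,90+y/2)
a=np.radians(165.4);X=np.array([np.cos(a),np.sin(a),0]);Y=np.array([np.sin(a),-np.cos(a),0])
# mask based cheese
v=cv2.cvtColor(im,cv2.COLOR_BGR2HSV); s=v[236,327].astype(int)
e,_=blob((abs(v[:,:,0].astype(int)-s[0])<=4)&(v[:,:,2]>s[2]-25)&(v[:,:,1]<150),(327,236)); print(e)
c=ray('',e[0],.096,i); print('cheese',c,ray('',P(355.5,292.5),.096,i))
# rusk: edge points
E=[P(*p) for p in((255,275),(441,265),(348,186),(262,315),(275,218),(420,218))]
W=np.array([ray('',p,.082,i)[:2] for p in E])
A=np.c_[2*W,np.ones(len(W))];b=(W**2).sum(1);r=np.linalg.lstsq(A,b,rcond=None)[0];print('rusk',r[:2],np.sqrt(r[2]+r[:2]@r[:2]))
from scipy.optimize import least_squares
f=least_squares(lambda q:np.hypot(*(W-q).T)-.0325,r[:2]);print('rusk R fixed',f.x,f.fun)
d=c-[*f.x,c[2]];print('off tool',d@X,d@Y)
print('rim',ray('',P(349,248.5),.05,i))
E
```

```text
((326.66754150390625, 236.57847595214844), (77.59076690673828, 80.4896011352539), 87.87319946289062)
cheese [0.56337921 0.17087837 0.096     ] [0.56334212 0.17162898 0.096     ]
rusk [0.56195936 0.16932596] 0.032731387917320665
rusk R fixed [0.56168977 0.16931133] [-0.00024075  0.00022316 -0.00014015  0.0004609   0.00025331  0.00020398]
off tool -0.0012398830878074549 0.0019422975873441537
rim [0.55793979 0.17064273 0.05      ]
```

The cheese is 2.3 mm off the rusk's centre, which is good. Next is the biscuit.

Call:
play_rows(increments=[{"slide": [-13.5, -46, 0], "angular": [0, 0, 0], "claw": 1}, {"slide": [-13.5, -46, 0], "angular": [0, 0, 0], "claw": 1}, {"slide": [-13.5, -46, 5], "angular": [0, 0, 0], "claw": 1}, {"slide": [-13.5, -46, 10], "angular": [0, 0, 0], "claw": 1}, {"slide": [-13.5, -46, 10], "angular": [0, 0, 0], "claw": 1}, {"slide": [-13.5, -46, 10], "angular": [0, 0, 0], "claw": 1}, {"slide": [-13.5, -46, 10], "angular": [0, 0, 0], "claw": 1}, {"slide": [-13.5, -46, 10], "angular": [0, 0, 0], "claw": 1}])

```text
time: 9.2
ee_pos: [0.573, -0.2148, 0.1646]
tcp_rot: [180.0, -0.1, 165.4]
wrist_force: [0.7, 0.5, 0.1]
opening: 0.0853
grasp_force: 0.0
```

Call:
play_rows(increments=[{"slide": [-13.5, -46, 10], "angular": [0, 0, 0], "claw": 1}, {"slide": [0, 0, 35], "angular": [0, 0, 0], "claw": 1}, {"slide": [0, 0, 35], "angular": [0, 0, 0], "claw": 1}, {"slide": [0, 0, 20], "angular": [0, 0, 0], "claw": 1}, {"slide": [0, 0, 0], "angular": [0, 0, 0], "claw": 1}, {"slide": [0, 0, 0], "angular": [0, 0, 0], "claw": 1}, {"slide": [0, 0, 0], "angular": [0, 0, 0], "claw": 1}])

```text
time: 9.9
ee_pos: [0.5759, -0.2611, 0.0678]
tcp_rot: [-180.0, 0.1, 165.4]
wrist_force: [0.4, -0.3, 0.1]
opening: 0.0856
grasp_force: 0.0
```

```bash
python3 w.py w6
```

```text
9.9 [ 0.5759 -0.2611  0.0678] [-1.7998e+02  1.0000e-01  1.6541e+02] [-24.4  16.4   3.   76.5  -0.   -9.8] [ 0.42 -0.33  0.09]
```

View pics/w6.png

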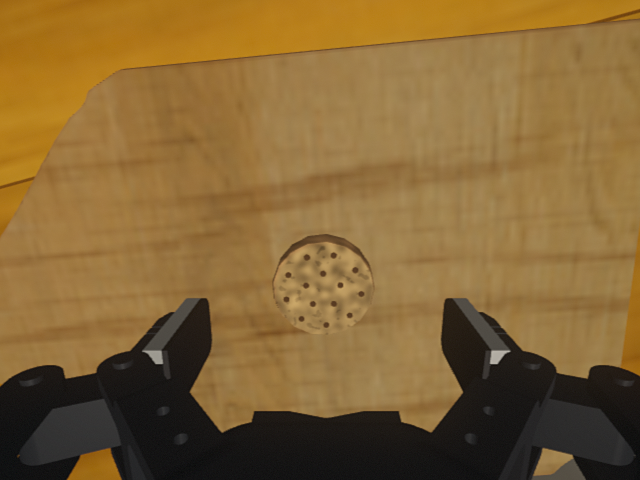

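The biscuit top is at (324,288), almost exactly between the pads.

```bash
python3 - <<'E'
from fit import *
im,i=load('w6'); T=np.array([.5759,-.2611,.032]); a=np.radians(165.41)
X=np.array([np.cos(a),np.sin(a),0]);Y=np.array([np.sin(a),-np.cos(a),0])
c=ray('',(324,288),.032,i);print(c,(c-T)@X,(c-T)@Y,np.linalg.norm(ray('',(274,288),.032,i)-ray('',(374,288),.032,i)))
E
```

```text
[ 0.57639793 -0.26148418  0.032     ] -0.0005786505138593459 -0.00024636525188763793 0.044159440206332994
```

Call:
play_rows(increments=[{"slide": [0, 0, 17], "angular": [0, 0, 0], "claw": 1}, {"slide": [0, 0, 12], "angular": [0, 0, 0], "claw": 1}, {"slide": [0, 0, 0], "angular": [0, 0, 0], "claw": 0.4}, {"slide": [0, 0, 0], "angular": [0, 0, 0], "claw": -0.1}, {"slide": [0, 0, 0], "angular": [0, 0, 0], "claw": -0.1}, {"slide": [0, 0, 0], "angular": [0, 0, 0], "claw": -0.1}, {"slide": [0, 0, 0], "angular": [0, 0, 0], "claw": -0.1}])

```text
time: 10.65
ee_pos: [0.5758, -0.2611, 0.0384]
tcp_rot: [-180.0, 0.1, 165.4]
wrist_force: [-0.7, 0.4, 5.3]
opening: 0.0447
grasp_force: 25.9
```

Call:
play_rows(increments=[{"slide": [0, 0, -20], "angular": [0, 0, 0], "claw": -0.1}, {"slide": [0, 0, -40], "angular": [0, 0, 0], "claw": -0.1}, {"slide": [0, 0, -40], "angular": [0, 0, 0], "claw": -0.1}, {"slide": [0, 0, -30], "angular": [0, 0, 0], "claw": -0.1}, {"slide": [7, 25, 0], "angular": [0, 0, 0], "claw": -0.1}, {"slide": [13.5, 46, 0], "angular": [0, 0, 0], "claw": -0.1}, {"slide": [13.5, 46, 0], "angular": [0, 0, 0], "claw": -0.1}, {"slide": [13.5, 46, 0], "angular": [0, 0, 0], "claw": -0.1}])

```text
time: 11.45
ee_pos: [0.5701, -0.0898, 0.1673]
tcp_rot: [180.0, 0.0, 165.3]
wrist_force: [1.6, -0.1, 0.2]
opening: 0.0449
grasp_force: 25.7
```

Call:
play_rows(increments=[{"slide": [13.5, 46, 0], "angular": [0, 0, 0], "claw": -0.1}, {"slide": [13.5, 46, 0], "angular": [0, 0, 0], "claw": -0.1}, {"slide": [13.5, 46, 0], "angular": [0, 0, 0], "claw": -0.1}, {"slide": [13.5, 46, 0], "angular": [0, 0, 0], "claw": -0.1}, {"slide": [13, 46, 0], "angular": [0, 0, 0], "claw": -0.1}, {"slide": [7, 22, 0], "angular": [0, 0, 0], "claw": -0.1}, {"slide": [0, 0, 0], "angular": [0, 0, 0], "claw": -0.1}, {"slide": [0, 0, 0], "angular": [0, 0, 0], "claw": -0.1}])

```text
time: 12.25
ee_pos: [0.5622, 0.1715, 0.1672]
tcp_rot: [-180.0, -0.0, 165.5]
wrist_force: [0.6, -0.2, 0.4]
opening: 0.0448
grasp_force: 25.7
```

Call:
play_rows(increments=[{"slide": [0, 0, 20], "angular": [0, 0, 0], "claw": -0.1}, {"slide": [0, 0, 15], "angular": [0, 0, 0], "claw": -0.1}, {"slide": [0, 0, 9], "angular": [0, 0, 0], "claw": -0.1}, {"slide": [0, 0, 4], "angular": [0, 0, 0], "claw": -0.1}, {"slide": [0, 0, 2], "angular": [0, 0, 0], "claw": -0.1}, {"slide": [0, 0, 0], "angular": [0, 0, 0], "claw": -0.1}, {"slide": [0, 0, 0], "angular": [0, 0, 0], "claw": -0.1}])

```text
time: 12.95
ee_pos: [0.5626, 0.1713, 0.1179]
tcp_rot: [180.0, 0.0, 165.4]
wrist_force: [-0.4, -0.5, -0.6]
opening: 0.0449
grasp_force: 25.7
```

Now about 1.5 mm down to contact, release, and back off to look.

Call:
play_rows(increments=[{"slide": [0, 0, 1], "angular": [0, 0, 0], "claw": -0.1}, {"slide": [0, 0, 0.5], "angular": [0, 0, 0], "claw": -0.1}, {"slide": [0, 0, 0], "angular": [0, 0, 0], "claw": -0.1}, {"slide": [0, 0, 0], "angular": [0, 0, 0], "claw": 0.1}, {"slide": [0, 0, 0], "angular": [0, 0, 0], "claw": 0.25}, {"slide": [0, 0, 0], "angular": [0, 0, 0], "claw": 0.6}, {"slide": [0, 0, 0], "angular": [0, 0, 0], "claw": 0.8}, {"slide": [0, 0, 0], "angular": [0, 0, 0], "claw": 1}])

```text
time: 13.75
ee_pos: [0.5623, 0.1713, 0.1158]
tcp_rot: [-180.0, -0.0, 165.4]
wrist_force: [-0.3, -0.8, 1.0]
opening: 0.0852
grasp_force: 0.0
```

Call:
play_rows(increments=[{"slide": [0, 0, -10], "angular": [0, 0, 0], "claw": 1}, {"slide": [0, 0, -30], "angular": [0, 0, 0], "claw": 1}, {"slide": [0, 0, -40], "angular": [0, 0, 0], "claw": 1}, {"slide": [0, 0, -23], "angular": [0, 0, 0], "claw": 1}, {"slide": [0, 0, 0], "angular": [0, 0, 0], "claw": 1}, {"slide": [0, 0, 0], "angular": [0, 0, 0], "claw": 1}, {"slide": [0, 0, 0], "angular": [0, 0, 0], "claw": 1}])

```text
time: 14.45
ee_pos: [0.562, 0.1712, 0.2177]
tcp_rot: [-180.0, -0.1, 165.4]
wrist_force: [0.4, -0.1, -0.8]
opening: 0.0852
grasp_force: 0.0
```

```bash
python3 w.py w7; python3 - <<'E'
import cv2
im=cv2.imread('pics/w7.png')[90:390,150:500]; cv2.imwrite('pics/w7c.png',cv2.resize(im,None,fx=2,fy=2,interpolation=cv2.INTER_CUBIC))
E
```

```text
14.45 [0.562  0.1712 0.2177] [-1.7995e+02 -8.0000e-02  1.6540e+02] [16.9  9.7 11.7 92.1 -0.  31.5] [ 0.42 -0.06 -0.8 ]
```

View pics/w7c.png

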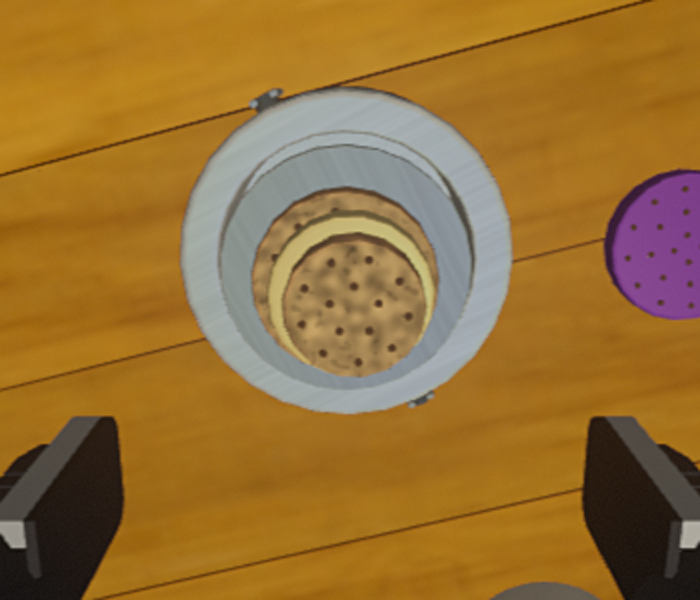

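The stack is concentric: the biscuit top is at crop (355.5,305.5), with even cheese and rusk rings around it allowing for parallax. I'll shut the gripper and approach to press.

Call:
play_rows(increments=[{"slide": [0, 0, 20], "angular": [0, 0, 0], "claw": -1}, {"slide": [0, 0, 20], "angular": [0, 0, 0], "claw": -1}, {"slide": [0, 0, 20], "angular": [0, 0, 0], "claw": -1}, {"slide": [0, 0, 15], "angular": [0, 0, 0], "claw": -1}, {"slide": [0, 0, 5], "angular": [0, 0, 0], "claw": -1}, {"slide": [0, 0, 0], "angular": [0, 0, 0], "claw": -1}, {"slide": [0, 0, 0], "angular": [0, 0, 0], "claw": -1}, {"slide": [0, 0, 0], "angular": [0, 0, 0], "claw": -1}])

```text
time: 15.3
ee_pos: [0.5628, 0.1714, 0.1399]
tcp_rot: [180.0, 0.1, 165.4]
wrist_force: [-0.1, 0.7, -0.0]
opening: -0.0002
grasp_force: 0.0
```

Call:
play_rows(increments=[{"slide": [0, 0, 2], "angular": [0, 0, 0], "claw": -1}, {"slide": [0, 0, 2], "angular": [0, 0, 0], "claw": -1}, {"slide": [0, 0, 0], "angular": [0, 0, 0], "claw": -1}, {"slide": [0, 0, 0], "angular": [0, 0, 0], "claw": -1}])

```text
time: 15.7
ee_pos: [0.5623, 0.1713, 0.1347]
tcp_rot: [-180.0, -0.0, 165.4]
wrist_force: [0.1, -0.8, -0.4]
opening: -0.0001
grasp_force: 0.0
```

Call:
play_rows(increments=[{"slide": [0, 0, 2], "angular": [0, 0, 0], "claw": -1}, {"slide": [0, 0, 1], "angular": [0, 0, 0], "claw": -1}, {"slide": [0, 0, 0], "angular": [0, 0, 0], "claw": -1}, {"slide": [0, 0, 0], "angular": [0, 0, 0], "claw": -1}])

```text
time: 16.1
ee_pos: [0.5623, 0.1713, 0.1318]
tcp_rot: [-180.0, -0.0, 165.4]
wrist_force: [0.3, -0.1, -0.6]
opening: 0.0001
grasp_force: 0.0
```

Call:
play_rows(increments=[{"slide": [0, 0, 1], "angular": [0, 0, 0], "claw": -1}, {"slide": [0, 0, 1], "angular": [0, 0, 0], "claw": -1}, {"slide": [0, 0, 0], "angular": [0, 0, 0], "claw": -1}, {"slide": [0, 0, 0], "angular": [0, 0, 0], "claw": -1}])

```text
time: 16.5
ee_pos: [0.5623, 0.1713, 0.1297]
tcp_rot: [-180.0, -0.0, 165.4]
wrist_force: [-0.0, 0.3, 0.1]
opening: -0.0003
grasp_force: 0.0
```

Call:
play_rows(increments=[{"slide": [0, 0, 1], "angular": [0, 0, 0], "claw": -1}, {"slide": [0, 0, 1], "angular": [0, 0, 0], "claw": -1}, {"slide": [0, 0, 0], "angular": [0, 0, 0], "claw": -1}, {"slide": [0, 0, 0], "angular": [0, 0, 0], "claw": -1}])

```text
time: 16.9
ee_pos: [0.5624, 0.1713, 0.1278]
tcp_rot: [180.0, 0.0, 165.4]
wrist_force: [0.1, 0.0, 1.0]
opening: -0.0002
grasp_force: 0.3
```

Call:
play_rows(increments=[{"slide": [0, 0, 1], "angular": [0, 0, 0], "claw": -1}, {"slide": [0, 0, 1], "angular": [0, 0, 0], "claw": -1}, {"slide": [0, 0, 1], "angular": [0, 0, 0], "claw": -1}, {"slide": [0, 0, 1], "angular": [0, 0, 0], "claw": -1}, {"slide": [0, 0, 0], "angular": [0, 0, 0], "claw": -1}, {"slide": [0, 0, 0], "angular": [0, 0, 0], "claw": -1}])

```text
time: 17.5
ee_pos: [0.5624, 0.1713, 0.1239]
tcp_rot: [180.0, 0.0, 165.4]
wrist_force: [0.3, 0.1, 2.6]
opening: -0.0003
grasp_force: 0.9
```

Call:
play_rows(increments=[{"slide": [0, 0, 1], "angular": [0, 0, 0], "claw": -1}, {"slide": [0, 0, 1], "angular": [0, 0, 0], "claw": -1}, {"slide": [0, 0, 1], "angular": [0, 0, 0], "claw": -1}, {"slide": [0, 0, 1], "angular": [0, 0, 0], "claw": -1}, {"slide": [0, 0, 0], "angular": [0, 0, 0], "claw": -1}, {"slide": [0, 0, 0], "angular": [0, 0, 0], "claw": -1}])

```text
time: 18.1
ee_pos: [0.5624, 0.1713, 0.1199]
tcp_rot: [180.0, 0.0, 165.4]
wrist_force: [1.1, 0.5, 2.5]
opening: 0.0001
grasp_force: 1.5
```

```bash
cat > m.py <<'E'
from fit import *
import sys
F=[];S=[];D=[]
for k in range(8):
    F.append(bot.get_obs()['wrist_force']); (S if k%2 else D).append(bot.camera('scene' if k%2 else 'side'))
F=np.array(F);print('F',F.mean(0).round(2),F.std(0).round(2))
np.savez(sys.argv[1]+'_s.npz',s=np.mean(S,0),d=np.mean(D,0))
E
python3 m.py p1; python3 w.py p1w; python3 - <<'E'
from fit import *
from scipy.optimize import least_squares
def yel(n):
    im,i=load(n); v=cv2.cvtColor(im,cv2.COLOR_BGR2HSV).astype(int)
    m=(v[:,:,0]>=22)&(v[:,:,0]<=32)&(v[:,:,1]>60)&(v[:,:,1]<150)&(v[:,:,2]>90)
    m[:, :230]=0; m[:,430:]=0
    ys,xs=np.nonzero(m); print(n,m.sum(),xs.min() if len(xs) else 0,xs.max() if len(xs) else 0,ys.min() if len(ys) else 0,ys.max() if len(ys) else 0)
    return m,i
for n in('w5','w7','p1w'):
    m,i=yel(n); cv2.imwrite(f'pics/m_{n}.png',m*255)
i=load('p1w')[1]
for z in(.076,.08,.084,.088,.092,.096):
    t=np.linspace(0,6.28,73); P=np.array([proj('',[.5633+.027*np.cos(q),.1711+.027*np.sin(q),z],i) for q in t]); print(z,P.min(0).round(1),P.max(0).round(1))
E
```

```text
F [ 0.66 -0.03  2.88] [0.54 0.41 0.65]
18.5 [0.5624 0.1713 0.1198] [180.    0.  165.4] [16.9  9.5  0.7 81.1 -0.  31.5] [0.79 0.26 2.94]
w5 5069 286 367 195 275
w7 1100 284 366 196 270
p1w 2301 262 386 227 325
0.076 [266.3 225.2] [383.2 334.4]
0.08 [264.9 227.4] [384.5 338.7]
0.084 [263.6 229.8] [385.8 343.2]
0.088 [262.2 232.2] [387.2 348. ]
0.092 [260.7 234.7] [388.6 352.9]
0.096 [259.1 237.4] [390.1 358.1][ WARN:0@0.340] global loadsave.cpp:1063 imwrite_ Unsupported depth image for selected encoder is fallbacked to CV_8U.
```

```bash
python3 - <<'E'
from fit import *
from scipy.optimize import least_squares
def edge(n):
    im,i=load(n); v=cv2.cvtColor(im,cv2.COLOR_BGR2HSV).astype(int)
    m=(v[:,:,0]>=22)&(v[:,:,0]<=32)&(v[:,:,1]>60)&(v[:,:,1]<150)&(v[:,:,2]>90); m[:,:230]=0;m[:,430:]=0
    return m,i
def sil(q,i,z,r=.028):  # silhouette of cheese cylinder: left/right/top of outline
    t=np.linspace(0,2*np.pi,181); P=np.array([proj('',[q[0]+r*np.cos(k),q[1]+r*np.sin(k),zz],i) for zz in(z,z-.014) for k in t])
    return np.array([P[:,0].min(),P[:,0].max(),P[:,1].min()])
for n in('w5','w7','p1w'):
    m,i=edge(n); ys,xs=np.nonzero(m); o=np.array([xs.min(),xs.max()+1,ys.min()])
    f=least_squares(lambda p:sil(p[:2],i,p[2])-o,[.563,.171,.09],x_scale=[.01,.01,.01]); print(n,o,'free',f.x.round(4),f.fun.round(2))
    for z in(.084,.088,.096):print('   ',z,sil([.5633,.1711],i,z).round(1))
# pixel shift of scene image around the stack vs before is not needed if consistent
E
python3 - <<'E'
import sys; sys.path.insert(0,'.')
from fit import *
# scene+side: lowest yellow row near stack now vs projected cheese outline
d=np.load('p1_s.npz')
for n,k in(('scene','s'),('side','d')):
    im=d[k].astype(np.uint8); v=cv2.cvtColor(im,cv2.COLOR_RGB2HSV).astype(int)
    u0,v0=proj(n,[.5633,.1711,.085]); m=(v[:,:,0]>=20)&(v[:,:,0]<=33)&(v[:,:,1]>40)&(v[:,:,1]<165)&(v[:,:,2]>80)
    w=np.zeros_like(m); w[int(v0)-25:int(v0)+30,int(u0)-30:int(u0)+30]=1; ys,xs=np.nonzero(m&w)
    print(n,len(xs),xs.min(),xs.max(),ys.min(),ys.max())
    for z in(.078,.087,.096):
        P=np.array([proj(n,[.5633+.028*np.cos(q),.1711+.028*np.sin(q),zz]) for zz in(z,z-.014) for q in np.linspace(0,6.28,90)]); print('  ',z,P.min(0).round(1),P.max(0).round(1))
E
```

```text
w5 [286 368 195] free [0.5671 0.1702 0.0887] [ 0.  0. -0.]
    0.084 [286.5 367.4 188.5]
    0.088 [285.9 368.  189.3]
    0.096 [284.7 369.2 191.1]
w7 [284 367 196] free [0.5671 0.1701 0.0894] [0. 0. 0.]
    0.084 [284.7 366.4 189.1]
    0.088 [284.1 367.  190. ]
    0.096 [282.8 368.2 191.8]
p1w [262 387 227] free [0.5669 0.1701 0.0824] [ 0. -0. -0.]
    0.084 [261.3 388.1 220. ]
    0.088 [259.8 389.5 222. ]
    0.096 [256.6 392.6 226.3]
scene 181 278 328 186 209
   0.078 [289.5 186.4] [313.4 206.3]
   0.087 [289.4 183.5] [313.3 203.3]
   0.096 [289.2 180.5] [313.3 200.4]
side 110 353 374 227 241
   0.078 [352.8 223.2] [373.8 243.6]
   0.087 [352.9 221.4] [374.1 241.9]
   0.096 [353.1 219.6] [374.3 240.2]
```

Call:
play_rows(increments=[{"slide": [0, 0, 1], "angular": [0, 0, 0], "claw": -1}, {"slide": [0, 0, 1], "angular": [0, 0, 0], "claw": -1}, {"slide": [0, 0, 1], "angular": [0, 0, 0], "claw": -1}, {"slide": [0, 0, 1], "angular": [0, 0, 0], "claw": -1}, {"slide": [0, 0, 1], "angular": [0, 0, 0], "claw": -1}, {"slide": [0, 0, 1], "angular": [0, 0, 0], "claw": -1}, {"slide": [0, 0, 0], "angular": [0, 0, 0], "claw": -1}, {"slide": [0, 0, 0], "angular": [0, 0, 0], "claw": -1}])

```text
time: 19.35
ee_pos: [0.5624, 0.1713, 0.1139]
tcp_rot: [180.0, 0.0, 165.4]
wrist_force: [1.1, -0.4, 4.5]
opening: 0.0001
grasp_force: 2.4
```

```bash
python3 m.py p2; python3 w.py p2w; python3 - <<'E'
from fit import *
from scipy.optimize import least_squares
# registration p1w vs p2w in a biscuit/cheese window: if contact, stack is fixed to the camera
a=cv2.cvtColor(load('p1w')[0],cv2.COLOR_BGR2GRAY);b=cv2.cvtColor(load('p2w')[0],cv2.COLOR_BGR2GRAY)
for nm,(x0,x1,y0,y1) in(('stack',(270,380,225,275)),('rim',(200,450,110,180))):
    r=cv2.matchTemplate(b[y0-25:y1+25,x0-25:x1+25],a[y0:y1,x0:x1],cv2.TM_CCOEFF_NORMED);_,s,_,l=cv2.minMaxLoc(r);print(nm,s,l[0]-25,l[1]-25)
# scene/side cameras: stack moves down in the picture
A,B=np.load('p1_s.npz'),np.load('p2_s.npz')
for n,k in(('scene','s'),('side','d')):
    print(n,[np.round(proj(n,[.563,.171,z]),1) for z in(.085,.079)])
E
```

```text
F [ 0.86 -0.02  4.99] [0.44 0.44 0.57]
19.75 [0.5624 0.1713 0.1138] [1.800e+02 1.000e-02 1.654e+02] [16.9  9.6  0.1 80.5  0.  31.5] [ 1.89 -0.21  4.84]
stack 0.9996375441551208 0 0
rim 0.9811426401138306 0 0
scene [array([301.3, 191.7]), array([301.4, 193.7])]
side [array([363.4, 230.6]), array([363.3, 231.8])]
```

```bash
cat > ncc.py <<'E'
from fit import *
import sys
a=np.radians(165.4);X=np.array([np.cos(a),np.sin(a)]);Y=np.array([np.sin(a),-np.cos(a)])
def samp(n,P,z):
    im,i=load(n); g=cv2.GaussianBlur(cv2.cvtColor(im,cv2.COLOR_BGR2GRAY),(0,0),.8).astype(np.float32)
    uv=np.array([proj('',[*p,z],i) for p in P],np.float32); return cv2.remap(g,uv[None,:,0],uv[None,:,1],cv2.INTER_LINEAR)[0]
def pts(c,r0,r1,xmin):
    t,s=np.meshgrid(np.arange(-r1,r1,.0007),np.arange(-r1,r1,.0007)); t,s=t.ravel(),s.ravel(); r=np.hypot(t,s); k=(r>r0)&(r<r1)&(t>xmin)
    return np.array(c)+t[k,None]*X+s[k,None]*Y
B=pts((.5633,.1712),0,.0215,.013); Ru=pts((.5617,.1693),.0295,.0315,.012); Rim=pts((.558,.1706),.046,.068,.01)
for n in sys.argv[1:]:
    for nm,P,z0 in(('biscuit',B,.110),('rim',Rim,.05)):
        A=samp('w7',P,z0); best=[]
        for dz in np.arange(-.004,.026,.0005):
            for dx in np.arange(-.0015,.0016,.0005):
                for dy in np.arange(-.001,.0011,.0005):
                    best.append((np.corrcoef(A,samp_(n,P+dx*X+dy*Y,z0-dz))[0,1] if 0 else 0,dz,dx,dy)) if 0 else None
        zs=np.arange(-.004,.026,.0005); c=[np.corrcoef(A,samp(n,P,z0-d))[0,1] for d in zs]; k=int(np.argmax(c)); print(n,nm,'drop mm',zs[k]*1e3,round(c[k],3),'second',np.round(c[max(0,k-4):k+5:2],2))
E
sed -i '/best.append/d;/for dx in/d;/for dy in/d;/for dz in/d;s/; best=\[\]//' ncc.py; python3 ncc.py p1w p2w
```

```text
p1w biscuit drop mm 10.0 0.987 second [0.84 0.95 0.99 0.95 0.86]
p1w rim drop mm 1.0 0.994 second [0.99 0.99 0.99 0.99 0.99]
p2w biscuit drop mm 16.0 0.987 second [0.84 0.95 0.99 0.95 0.86]
p2w rim drop mm 1.0 0.993 second [0.99 0.99 0.99 0.99 0.99]
```

Registering the biscuit's docking in the wrist images gives 15–16 mm of travel now, which agrees with the tip geometry. The last 3 mm, pressed gently:

Call:
play_rows(increments=[{"slide": [0, 0, 1], "angular": [0, 0, 0], "claw": -1}, {"slide": [0, 0, 1], "angular": [0, 0, 0], "claw": -1}, {"slide": [0, 0, 0.8], "angular": [0, 0, 0], "claw": -1}, {"slide": [0, 0, 0], "angular": [0, 0, 0], "claw": -1}, {"slide": [0, 0, 0], "angular": [0, 0, 0], "claw": -1}, {"slide": [0, 0, 0], "angular": [0, 0, 0], "claw": -1}])

```text
time: 20.4
ee_pos: [0.5624, 0.1713, 0.1111]
tcp_rot: [180.0, 0.0, 165.4]
wrist_force: [0.1, 1.0, 6.0]
opening: 0.0002
grasp_force: 2.8
```

```bash
python3 m.py p3; python3 w.py p3w; python3 ncc.py p3w
```

```text
F [0.43 0.37 5.34] [0.56 0.44 0.48]
20.8 [0.5624 0.1713 0.1112] [1.7999e+02 1.0000e-02 1.6540e+02] [16.9  9.7 -0.1 80.2  0.  31.5] [ 0.46 -0.15  5.45]
p3w biscuit drop mm 18.5 0.986 second [0.82 0.94 0.99 0.96 0.88]
p3w rim drop mm 1.0 0.993 second [0.99 0.99 0.99 0.99 0.99]
```

The drop measures 18–18.5 mm with a steady force, so I'm handing in while still pressing.

```bash
python3 -c "
from workcell import bot
print(bot.job_done())"
```

```text
the job is handed in; nothing more can be done
None
```

The cheese and then the biscuit are on the rusk, centred to within about 2.5 mm, and the arm is holding the plate about 18 mm down by wrist-camera and tip-height measurements; its force reads about 1.5–2.5 N less than the spring figure, which I put down to the layers' own weight. The job was handed in at about 21 s; the jam jar and the tin were not touched.

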